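# Stop the fan and hold the germinator lid at its mark

## Robot

A 6-joint arm with a two-finger parallel gripper is mounted at the origin on the work surface. World frame = base frame: x ahead of the robot, y to its left, z up, the work surface at z = 0. Lengths are in m, angles in rad, forces in N, time in s.
With the tool pointing down it reaches from about 0.275 to 0.775 m from the base axis. Payload 14.6 kg.
Tool frame: the origin (TCP) lies at the very end of the fingers, on their centre line; the grasp point (between the pads) lies 19 mm behind it; y points along the fingers, x is the direction in which the jaws open and shut, and the axes are right-handed (so a half turn about y gives the same grasp; the last joint's range is limited). The gripper opens to 85 mm and grips with 20 to 120 N. Pads are 22 mm wide; open, the fingers measure 114 mm over their backs; the gripper's body (76 mm by 85 mm) begins 54 mm behind the grasp point. The pads swing forward as they close: fully open they stand 13 mm farther back than shut.
Start: joints at [-0.155, 0.263, -0.048, 1.259, 0, 1.415], TCP at [0.525, -0, 0.231] pointing down, gripper open.
Joint ranges: [-2.65, 2.65], [-0.89, 1.7], [-1.18, 1.37], [-2.13, 2.11], [-1.35, 1.29], [-3.14, 3.14]. Speed limits (rad/s): [1.89, 1.89, 2.57, 2.79, 3.14, 3.14].

## Interface

Orientations are given as a unit quaternion [x, y, z, w].
In Python, from station import r, jaws, planner, optics gives the robot as it stands. The module is installed in compiled form; this text tells all that it offers. Calls block until the motion is done:
- r.move_pose(position, orientation): joint-space move of the TCP to a pose.
- r.move_straight(position, rotation=None, v=0.15): straight line of the TCP; rotation=None keeps the orientation; v is the mean speed in m/s.
- r.movej(angles): joint-space move.
- jaws.open_gripper() and jaws.gripper_close(grasp_force=None): open the fingers fully, or close them until they stop; grasp_force is the grip in N (None keeps the last).
- r.dwell(seconds).
- planner.solve_ik(position, orientation): joint angles nearest the present ones, or None.
- r.read_state(): the state.
- optics.get_image(name): name is "scene" or "side" or "wrist"; returns (picture, depth): 400x640x3 uint8, blue, green, red; 400x640 float32, m along the optical axis (not along the pixel's ray), 0 where there is no reading.
- optics.camera_model(name): a dict with "mtx" (3x3 intrinsics, pixels), "origin" and "rotation" of the camera in the world. Camera axes: x right, y up, looking along -z (the intrinsics and any distortion apply to the point x, -y, -z); pixel columns grow to the right and rows downward; lengths in m; the calibration is good to about 2 mm. A picture is of the moment at which its call begins: read the wrist's pose just before it. camera_model takes no time and is no camera call; for the wrist camera it gives the pose at the moment of the call.
A pose or a line that the arm cannot do raises r.MotionError and nothing moves.
- r.close_job(): hands the job in, once; it reports no verdict.
The state is a dict: "time_s": time; "joint_positions": joint angles; "qvel": joint speeds; "tau": joint torques, N m; "tcp_pos": TCP position; "eef_rot": TCP orientation; "ft_force": force on the tool from outside, world axes, zero at the start; "moment": the same for the moment, N m; "opening": finger opening in m.
Only numpy, scipy, OpenCV 4.12 (cv2) and the standard library are available. Lean on these libraries where they do the work, as an engineer would, in place of code of your own. Each camera call takes 0.05 s, during which the arm holds its last target.

## Task

The seed germinator has to be inspected: first, with the lid still shut, twist the red fan knob on the grey switch box clockwise to its stop and let it go so that it springs back. Then lift the clear lid by its yellow bar handle until the lid is in line with the red pointer on the angle bow, and finish while still holding it there steadily with the gripper. Do not let the lid slam, shift the pointer or push the other things on the bench about.

Things in the scene. Friction and masses are not known exactly. Their poses are not given: they have to be found in the camera images.
- knob (a joint): turn of the red spring-return fan knob: 0 at rest, grows as it is turned clockwise seen from above, hard stop at 1.1 rad; about 0.04 N m is needed to start it and 0.13 N m at the stop; let go, it springs back to 0
- knob_grip (a point): middle of the red knob's bar grip, on its vertical turning axis. The bar is 52 mm long (along this point's x), 14 mm wide (along y), 34 mm tall, this point 18 mm above the bar's underside and 16 mm under its top (92 mm above the table). It stands over the top face of a fixed grey switch box (130 x 110 mm, 60 mm tall), 14 mm clear of it. z points up
- lid (a joint): opening angle of the germinator's lid: 0 shut and level, grows as its near edge swings up (range 0 to 1.45 rad). The lid weighs 0.35 to 0.7 kg, nothing props it and it falls shut if let go
- lid_bar (a point): middle of the lid's yellow handle: a round bar 12 mm thick, 132 mm long overall (108 mm free between its two posts), lying level across the lid's near edge, its axis 41 mm above the lid's top face, 145 mm above the table when shut. This point's y runs along the bar; x and z turn with the lid (shut: x points away from the robot side to the hinge, z up). It lies 205 mm before and 50 mm above the hinge axis in the lid's own x and z
- lid_hinge (a point): middle of the lid's hinge axis, 95 mm above the table on the far edge of the germinator (a fixed white tub 230 x 230 mm, 90 mm tall, with a clear navy-framed lid 229 x 232 mm). y lies along the hinge axis; axes turn with the lid
- pointer (a joint): angle at which the red pointer is set, on the same hinge axis and scale as the lid: the lid is in line with it when lid equals this value. Between 0.55 and 0.95 rad. It is stiff and stays where it is set
- pointer_tip (a point): centre of the red 18 mm ball at the end of the red pointer rod, which reaches 200 mm from the hinge axis alongside the lid, 141 mm from the lid's middle on its +y side, just outside a thin aluminium angle bow (radius 170 mm); the line from the hinge axis to this ball is the marked angle. Its x axis is parallel to the lid's when the lid is at the mark
- slidebox: loose bystander: closed navy microscope-slide box with a paper label, 120 x 90 x 36 mm; origin at the centre of its underside. It stands on the opposite side of the germinator from the switch box
- calculator: loose bystander: black desk calculator lying flat, 190 x 140 x 25 mm; origin at the centre of its underside
- seedjar: loose bystander: seed jar with green cap, 60 mm diameter, 90 mm tall; origin at the centre of its underside
- beaker: loose bystander: glass beaker, 70 mm diameter, 90 mm tall; origin at the centre of its underside
- dish: loose bystander: flat glass dish with a few seeds, 90 mm diameter, 15 mm tall; origin at the centre of its underside
- handlens: loose bystander: hand lens lying flat, brass ring 56 mm across with a 100 mm black handle, 8 mm thick; origin under the middle of the ring
Mind the look-alikes: they are no part of the job. What is shaped like the part that bears knob but green is not meant.

How it is judged:
On the way, in this order (a step that is already met when the one before it is completed fails the run):
1. the knob is turned clockwise to its stop while the lid is shut (value of joint knob above 1 rad and value of joint lid below 0.08 rad), for 0.1 s.
2. the knob is let go and has sprung back, the lid still shut (value of joint knob below 0.1 rad and contact force between the fingers and knob below 0.1 N and value of joint lid below 0.08 rad), for 0.1 s.
3. the lid is lifted in line with the red pointer and held by the fingers (angle between the x axis of lid_bar and the x axis of pointer_tip, either way round below 0.07 rad and contact force between the fingers and lid above 0.5 N), for 0.3 s.
At the end, for the whole second after the job is handed in: lid within 0.07 rad of the red pointer, at rest (under 0.1 rad/s), carried by the fingers (over 0.5 N) and touching no bystander; knob back under 0.1 rad; pointer shifted less than 15 mm and every bystander less than 30 mm (all of step 3 and velocity of joint lid between -0.1 and 0.1 rad/s and value of joint knob below 0.1 rad and distance of pointer_tip from where it was at the start of the episode below 0.015 m and distance of each of slidebox, calculator, seedjar, beaker, dish, handlens from where it was at the start of the episode below 0.03 m and contact force between lid and slidebox below 0.2 N and contact force between lid and calculator below 0.2 N and contact force between lid and seedjar below 0.2 N and contact force between lid and beaker below 0.2 N and contact force between lid and dish below 0.2 N and contact force between lid and handlens below 0.2 N); the arm keeps its last pose, push and grip.
It fails at once if the lid slams (falls faster than 3 rad/s) (velocity of joint lid below -3 rad/s).
It fails at once if the red pointer is shifted by 15 mm (distance of pointer_tip from where it was at the start of the episode above 0.015 m).
It fails at once if another thing on the bench is pushed away by 30 mm (distance of any of slidebox, calculator, seedjar, beaker, dish, handlens from where it was at the start of the episode above 0.03 m).
It also fails if it takes over 58 s, if anything falls off the work surface, if the arm or the gripper's body presses on something with over 40 N, if the wrist force passes 120 N, or if a joint passes its speed limit or range.

## Working session

There is one attempt and no reset: what is moved stays moved. The work goes in short steps, each a Python script; the robot and the scene stay as the last script left them, time stands still between calls to the robot, and variables do not carry over. Pictures are saved under pics/ and viewed, and the job is handed in when it is done.

```bash
mkdir -p pics; python3 - <<'E'
from station import r, jaws, planner, optics
import cv2, numpy as np
for n in ["scene","side","wrist"]:
    m=optics.camera_model(n); im,d=optics.get_image(n)
    cv2.imwrite(f"pics/{n}0.png",im); np.savez(f"pics/{n}0.npz",im=im,d=d,**{k:np.array(m[k]) for k in m})
    print(n,{k:np.round(np.array(m[k]),4).tolist() for k in m})
print(r.read_state())
E
```

```text
scene {'mtx': [[474.9311, 0.0, 324.9753], [0.0, 474.9311, 203.9081], [0.0, 0.0, 1.0]], 'origin': [1.1681, -0.6317, 1.2589], 'rotation': [0.3077, 0.1066, 0.3217, 0.8891]}
side {'mtx': [[376.6507, 0.0, 320.6263], [0.0, 376.6507, 194.6838], [0.0, 0.0, 1.0]], 'origin': [0.2747, -0.7512, 0.8134], 'rotation': [0.421, -0.0765, -0.1762, 0.8865]}
wrist {'mtx': [[300.802, 0.0, 316.0045], [0.0, 300.802, 195.363], [0.0, 0.0, 1.0]], 'origin': [0.5249, 0.0663, 0.3733], 'rotation': [-0.1326, 0.0004, -0.0001, 0.9912]}
{'time_s': 0.15, 'joint_positions': array([-1.55319144e-01,  2.63408009e-01, -4.87504431e-02,  1.25941019e+00,
        8.21683104e-06,  1.41546551e+00]), 'qvel': array([ 2.28373318e-04, -4.34210503e-05,  2.20258573e-03,  3.78065699e-04,
       -9.83151733e-04,  3.65686046e-04]), 'tau': array([ 2.40502384e-03, -6.37823009e+01,  3.84648621e+01,  1.05481912e-02,
       -5.52052688e-05,  6.25772100e-05]), 'tcp_pos': array([5.24803136e-01, 1.79256812e-05, 2.30953124e-01]), 'eef_rot': array([-7.07061616e-01,  2.65194329e-04,  2.73445340e-04,  7.07151841e-01]), 'ft_force': array([ 0.22038106,  0.30691809, -0.07375923]), 'moment': array([-0.01410774,  0.06929244, -0.02515752]), 'opening': 0.08550764741287332}
```

View pics/scene0.png

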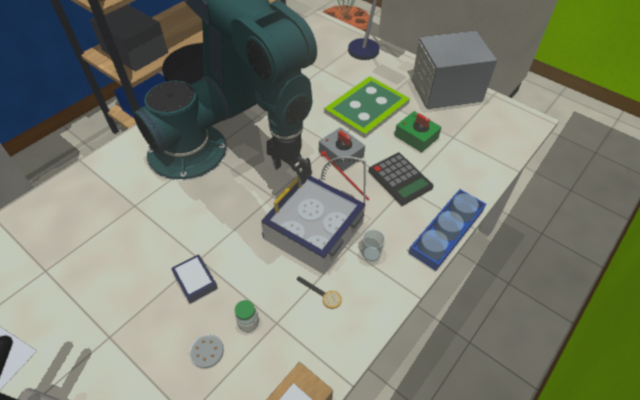

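View pics/side0.png

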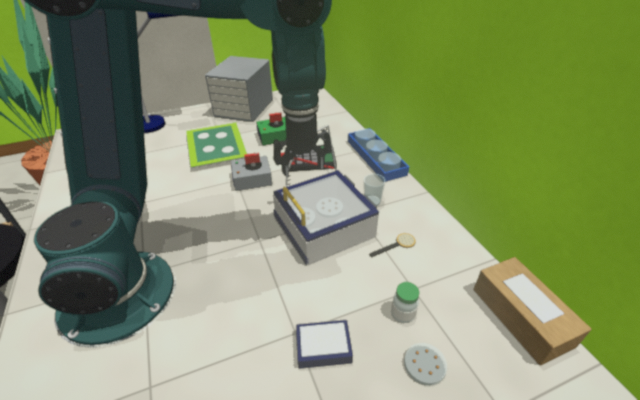

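View pics/wrist0.png

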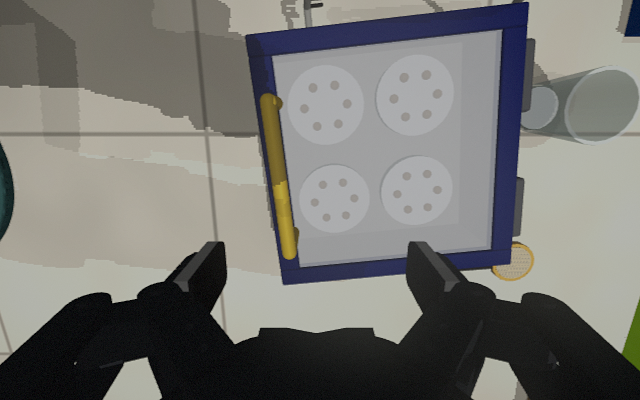

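The scene picture shows the grey switch box with its red knob at about (342,137). The green decoy is at (420,125), and the germinator is around (312,218) with the bow and red pointer at its far-left edge, (320-365,155-198). The wrist view shows the yellow bar from (268,100) to (290,255). Next I'll turn these pixels into points.

```bash
cat > h.py <<'E'
import numpy as np, cv2
from scipy.spatial.transform import Rotation as R
def load(n):
    z=np.load(f"pics/{n}.npz"); return z["im"],z["d"],dict(mtx=z["mtx"],origin=z["origin"],rotation=z["rotation"])
def dirs(m,px):
    px=np.atleast_2d(px).astype(float); K=m["mtx"]
    c=np.c_[(px[:,0]-K[0,2])/K[0,0],-(px[:,1]-K[1,2])/K[1,1],-np.ones(len(px))]
    return R.from_quat(m["rotation"]).apply(c)
def plane(m,px,z):
    d=dirs(m,px); o=np.array(m["origin"]); return o+d*((z-o[2])/d[:,2])[:,None]
def deproj(m,d,mask):
    v,u=np.nonzero(mask&(d>0)); D=dirs(m,np.c_[u,v]); return np.array(m["origin"])+D*d[v,u][:,None],np.c_[u,v]
def proj(m,P):
    c=R.from_quat(m["rotation"]).inv().apply(np.atleast_2d(P)-m["origin"]); K=m["mtx"]
    return np.c_[K[0,0]*c[:,0]/-c[:,2]+K[0,2],K[1,1]*-c[:,1]/-c[:,2]+K[1,2]]
def red(im):
    h=cv2.cvtColor(im,cv2.COLOR_BGR2HSV); return ((h[...,0]<8)|(h[...,0]>172))&(h[...,1]>130)&(h[...,2]>70)
def yel(im):
    h=cv2.cvtColor(im,cv2.COLOR_BGR2HSV); return (h[...,0]>18)&(h[...,0]<32)&(h[...,1]>140)&(h[...,2]>60)
def snap(name,tag):
    from station import optics
    m=optics.camera_model(name); im,d=optics.get_image(name)
    cv2.imwrite(f"pics/{tag}.png",im); np.savez(f"pics/{tag}.npz",im=im,d=d,**{k:np.array(m[k]) for k in ("mtx","origin","rotation")})
    return im,d,m
E
python3 - <<'E'
from h import *
np.set_printoptions(precision=4,suppress=True)
for n in ["scene0","side0","wrist0"]:
    im,d,m=load(n)
    for nm,f in (("red",red),("yel",yel)):
        k,lab,st,ce=cv2.connectedComponentsWithStats(f(im).astype(np.uint8))
        for i in range(1,k):
            if st[i,4]<25: continue
            P,_=deproj(m,d,lab==i)
            if len(P) and np.linalg.norm(np.median(P,0)[:2])<1.2: print(n,nm,st[i],ce[i],np.median(P,0),P.min(0),P.max(0))
E
```

```text
scene0 red [417 114  12   8  34] [422.2941 117.3824] [0.6169 0.5967 0.1079] [0.5961 0.5869 0.1002] [0.6438 0.6044 0.1157]
scene0 red [339 131  10  10  39] [343.2564 134.8462] [0.4567 0.3416 0.1082] [0.436  0.3348 0.0934] [0.4791 0.3536 0.1152]
scene0 red [321 151   9   9  33] [324.6061 154.5152] [0.5231 0.1575 0.2044] [0.5126 0.1457 0.1883] [0.5409 0.1668 0.2137]
scene0 red [334 165  26  26  50] [345.76 176.24] [0.6039 0.1665 0.1528] [0.5617 0.1576 0.1203] [0.6549 0.1726 0.1798]
scene0 red [374 166   7   5  27] [377. 168.] [0.601  0.3553 0.029 ] [0.5899 0.3432 0.0243] [0.6126 0.3645 0.0354]
scene0 yel [275 179  22  29  93] [284.2796 192.7527] [ 0.5007 -0.0039  0.1508] [ 0.4792 -0.0502  0.1042] [0.5107 0.057  0.1575]
side0 red [270 114  11   8  73] [275.1781 117.0822] [0.6142 0.5978 0.0925] [0.5922 0.5902 0.0737] [0.6367 0.604  0.1097]
side0 red [245 154  14  10 103] [251.6408 157.9515] [0.454  0.3419 0.0947] [0.4322 0.3352 0.0762] [0.4753 0.3504 0.1124]
side0 red [298 159  19   6  29] [307.1034 161.1034] [0.5941 0.1656 0.1536] [0.5628 0.1596 0.1332] [0.6231 0.1701 0.1732]
wrist0 yel [ 260   93   38  167 2461] [278.1849 174.0362] [0.4959 0.0222 0.1499] [ 0.4767 -0.0691  0.1023] [0.5082 0.0823 0.1528]
wrist0 yel [492 244  42  36 159] [514.9434 262.4214] [ 0.7939 -0.1331  0.0078] [ 0.7615 -0.1524  0.0037] [ 0.8147 -0.099   0.0098]
```

```bash
python3 - <<'E'
from station import r
from h import *
np.set_printoptions(precision=4,suppress=True)
q=[-.7071068,0,0,.7071068]
r.move_straight([0.5,0.0,0.31],None); r.move_pose([0.47,0.20,0.31],q)
r.dwell(0.3)
snap("wrist","w1"); print(r.read_state()["time_s"],r.read_state()["tcp_pos"])
E
```

```text
2.025 [0.4703 0.1993 0.31  ]
```

View pics/w1.png

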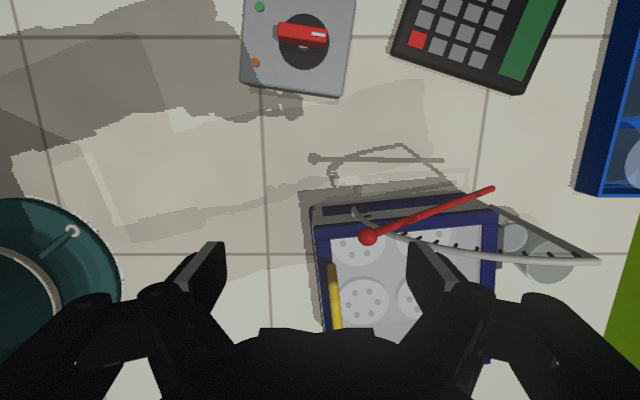

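The wrist view shows the red knob at (302,36) on its grey box. The pointer ball is at (368,237), its rod runs to (493,188), and the yellow bar is at (335,295).

```bash
python3 - <<'E'
from h import *
np.set_printoptions(precision=4,suppress=True)
im,d,m=load("w1"); m["origin"]=m["origin"].astype(float)
h,w=d.shape; U,V=np.meshgrid(np.arange(w),np.arange(h))
# knob
K=red(im)&(V<60)&(U>265)&(U<335)
P,_=deproj(m,d,K); print("knob z range",P[:,2].min(),P[:,2].max())
T=P[P[:,2]>0.104]; rect=cv2.minAreaRect((T[:,:2]*1000).astype(np.float32)); print("top face rect",rect,np.median(T,0))
# ball
h_=cv2.cvtColor(im,cv2.COLOR_BGR2HSV); 
B=red(im)&(np.hypot(U-368,V-237)<8); P,uv=deproj(m,d,B); c=uv.mean(0); r_=dirs(m,c)[0]; r_/=np.linalg.norm(r_)
near=P[np.argmin(np.linalg.norm(P-m["origin"],axis=1))]; 
print("ball px",c,"center",near, m["origin"]+r_*(np.linalg.norm(P-m["origin"],axis=1).min()+0.009))
from scipy.optimize import least_squares
P,_=deproj(m,d,B)
s=least_squares(lambda x:np.linalg.norm(P-x,axis=1)-.009,P.mean(0)-[0,0,.006],loss="soft_l1",f_scale=.002); print("ball sphere fit",s.x,s.cost)
# triangulate with scene
im2,d2,m2=load("scene0")
o1,o2=m["origin"],np.array(m2["origin"]); a=dirs(m,c)[0]; b=dirs(m2,[324.6,154.5])[0]
t=np.linalg.lstsq(np.c_[a,-b],o2-o1,rcond=None)[0]; print("tri",o1+a*t[0],o2+b*t[1])
# rod
Rr=red(im)&(U>385)&(U<500)&(V>180)&(V<240); P,_=deproj(m,d,Rr)
x0=np.median(P,0); vv=np.linalg.svd(P-x0)[2][0]; vv*=np.sign(vv[0]); print("rod",x0,vv,P.min(0),P.max(0), "pitch",np.arctan2(-vv[2],np.hypot(*vv[:2])),"yaw",np.arctan2(vv[1],vv[0]))
# bar from wrist0
im0,d0,m0=load("wrist0"); Y=yel(im0)&(U<320); P,uv=deproj(m0,d0,Y); 
Pt=P[(P[:,2]>.140)]
rect=cv2.minAreaRect((Pt[:,:2]*1000).astype(np.float32)); print("bar rect",rect, Pt[:,2].max())
ct=cv2.fitLine(uv.astype(np.float32),cv2.DIST_HUBER,0,.01,.01).ravel(); print(ct)
g=plane(m0,[ct[2:]-ct[:2]*60,ct[2:]+ct[:2]*60],0.147); print("bar line",g,np.arctan2(*(g[0]-g[1])[[1,0]]))
# lid frame navy
hv=cv2.cvtColor(im0,cv2.COLOR_BGR2HSV); N=(hv[...,0]>105)&(hv[...,0]<130)&(hv[...,1]>150)&(U>230)&(U<540)&(V<300)
P,_=deproj(m0,d0,N); P=P[(P[:,2]>.095)&(P[:,2]<.112)]; print("lid frame",np.median(P[:,2]),cv2.minAreaRect((P[:,:2]*1000).astype(np.float32)))
E
```

```text
knob z range 0.05977014355346222 0.11055671587741883
top face rect ((456.222900390625, 346.6939697265625), (14.152737617492676, 51.51858901977539), 81.91044616699219) [0.4541 0.3467 0.1077]
ball px [368. 237.] center [0.5162 0.1628 0.2102] [0.5168 0.1585 0.2022]
ball sphere fit [0.5166 0.1591 0.2006] 2.8907369582143494e-05
tri [0.5174 0.1571 0.199 ] [0.5225 0.1606 0.1985]
rod [0.5934 0.1688 0.1557] [ 0.8442  0.0899 -0.5285] [0.5345 0.1583 0.0968] [0.6867 0.1804 0.1948] pitch 0.5568204854170354 yaw 0.10611213547045631
bar rect ((496.25439453125, 15.701683044433594), (11.926186561584473, 129.92523193359375), 6.020139694213867) 0.15275217057679877
[  0.1377   0.9905 278.3269 175.3531]
bar line [[ 0.4912  0.0645  0.147 ]
 [ 0.5009 -0.0284  0.147 ]] 1.6738796397355602
lid frame 0.10383639092184954 ((641.0741577148438, 86.63563537597656), (164.1652374267578, 307.61151123046875), 48.00143814086914)
```

Knob: centre (0.456, 0.3465), top at z = 0.108, bar yaw -0.141. The measured 51.5 x 14 mm matches the given size.
Lid: yaw 0.105, bar middle (0.496, 0.016), so the hinge is at (0.700, 0.037).
Pointer: the ball is 0.1998 m from the hinge axis and 0.140 m to the side (given 0.200 and 0.141). That puts the mark at about 0.556 rad, and the rod slope gives 0.557.

Now the knob.

```bash
cat >> h.py <<'E'
def tq(yaw,pitch=0.0):
    # tool down; jaw axis x at yaw; pitch = turn with the lid (rotation about lid y)
    return (R.from_euler("z",yaw)*R.from_euler("y",pitch)*R.from_quat([-.70710678,0,0,.70710678])).as_quat()
E
python3 - <<'E'
from station import r,jaws,planner
from h import *
np.set_printoptions(precision=4,suppress=True)
k=np.array([.456,.3465]); y0=-0.141+np.pi/2
r.move_pose([*k,.22],tq(y0)); s=r.read_state(); print(s["joint_positions"],s["tcp_pos"],s["time_s"])
print("ik after turn",planner.solve_ik([*k,.078],tq(y0-1.13)))
r.move_straight([*k,.135],None)
snap("wrist","w2"); snap("side","s2")
# lid pulls check
L=np.array([.7002,.0372,.095]); yl=.105
for th in (0,.3,.556):
    x=np.array([np.cos(yl)*np.cos(th),np.sin(yl)*np.cos(th),-np.sin(th)]); z=np.array([np.cos(yl)*np.sin(th),np.sin(yl)*np.sin(th),np.cos(th)])
    b=L-.205*x+.05*z; print(th,b,planner.solve_ik(b-.019*z,tq(yl,th)))
E
```

```text
[ 0.5069  0.3487  0.0482  1.27   -0.0002  0.6501] [0.4563 0.3462 0.2203] 3.1
ik after turn [ 0.5075  0.431  -0.2244  0.9154  0.      1.7785]
0 [0.4963 0.0157 0.145 ] [-0.1326  0.2735 -0.3319  0.9654  0.      1.3332]
0.3 [0.5201 0.0182 0.2033] [-0.0918  0.4831  0.1217  1.5039 -0.0578  1.3826]
0.556 [0.5533 0.0217 0.2457] [-0.0647  0.7323  0.593   1.981  -0.0893  1.4263]
```

View pics/w2.png

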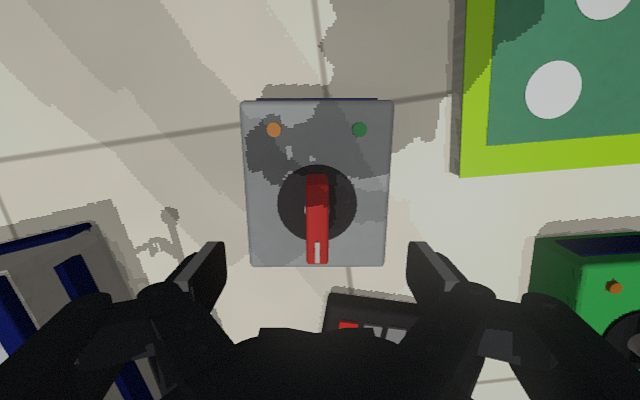

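View pics/s2.png

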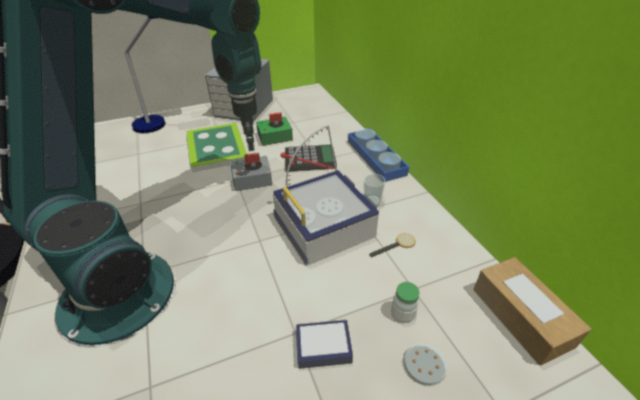

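The wrist view shows the knob bar upright at column 317, midway between the fingers at columns 225 and 408. I'll check its centre once more, then grip and turn.

```bash
python3 - <<'E'
from h import *
np.set_printoptions(precision=4,suppress=True)
im,d,m=load("w2"); h,w=d.shape; U,V=np.meshgrid(np.arange(w),np.arange(h))
P,_=deproj(m,d,red(im)&(U>290)&(U<340)&(V<270)&(V>165)); T=P[P[:,2]>.104]; print(len(T),cv2.minAreaRect((T[:,:2]*1000).astype(np.float32)),np.median(T[:,2]))
E
python3 - <<'E'
from station import r,jaws,planner
from h import *
np.set_printoptions(precision=4,suppress=True)
k=np.array([.456,.3465])
r.move_straight([*k,.076],None,.08)
jaws.gripper_close(25); s=r.read_state(); print(s["opening"],s["ft_force"],s["moment"],s["time_s"],s["tcp_pos"])
j=np.array(s["joint_positions"])
for a in (.1,.4,.75,1.0,1.08,1.14):
    q=j.copy(); q[5]+=a; r.movej(q); s=r.read_state(); print(a,s["ft_force"],s["moment"],s["tau"][5],s["opening"],s["time_s"])
r.dwell(.3); s=r.read_state(); print(s["ft_force"],s["moment"],s["tau"][5],s["joint_positions"][5]-j[5])
snap("wrist","w3"); snap("scene","sc3")
E
```

```text
1663 ((455.5026550292969, 346.97808837890625), (13.558789253234863, 51.807125091552734), 82.44595336914062) 0.10769913510755288
0.013798447438108291 [-1.4609  5.0998  1.4038] [0.7837 0.1304 0.0216] 5.45 [0.4561 0.347  0.0762]
0.1 [0.0973 1.5976 0.8096] [0.2406 0.1445 0.063 ] 0.8395037055015564 0.013568626432177155 5.7
0.4 [-0.3324  1.3516  1.992 ] [0.1123 0.1888 0.0934] 0.7333206944167614 0.013618059697266507 6.0917
0.75 [-1.8901  1.0244  2.6659] [-0.0203  0.3895  0.1346] 0.6667820736765862 0.013250714393821693 6.5167
1.0 [-1.6037  0.5898  3.3769] [-0.1556  0.6838  0.1104] 0.8573999628424644 0.013842107633559236 6.8667
1.08 [-3.7387 -0.9642  3.3615] [-0.214   0.9018  0.1124] 0.6672830879688263 0.013554937924242557 7.1167
1.14 [-4.7339 -1.5709  5.058 ] [-0.29    0.9707  0.843 ] 1.1995023116469383 0.01384350033392516 7.3667
[-4.8931 -0.8334  6.2508] [-0.2852  1.072   0.8685] 0.8442807756364346 1.1378082406056875
```

View pics/w3.png

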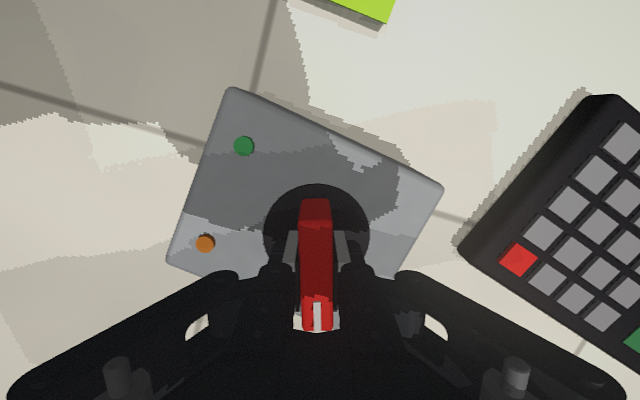

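The knob is still gripped and lies along the tool at column 316, with the switch box turned by about 65° relative to it. The moment jumped from 0.11 to 0.85 N m, which is the hard stop. Now I release it.

```bash
python3 - <<'E'
from station import r,jaws,planner
from h import *
np.set_printoptions(precision=4,suppress=True)
jaws.open_gripper(); r.dwell(.4); s=r.read_state(); print(s["ft_force"],s["moment"],s["opening"],s["time_s"])
p=s["tcp_pos"]
r.move_straight([p[0],p[1],.14],None,.12); r.dwell(.3)
snap("wrist","w4")
E
```

```text
[ 0.1382  0.5012 -0.2266] [ 0.0419  0.009  -0.0104] 0.08567510283982586 8.8583
```

View pics/w4.png

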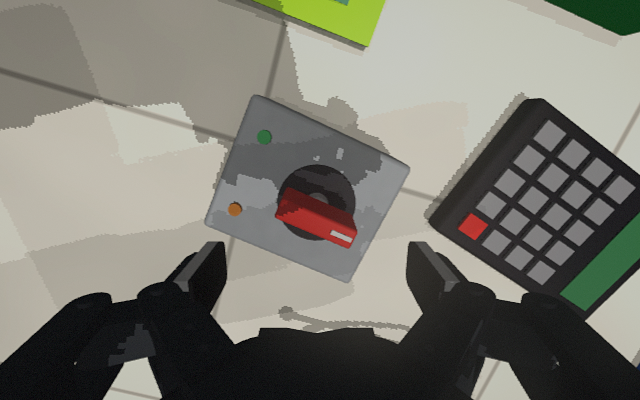

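The knob at (315,218) is parallel to the box edge again, so it has sprung back. Next I rise and go over to the lid bar.

```bash
python3 - <<'E'
from station import r,jaws,planner
from h import *
np.set_printoptions(precision=4,suppress=True)
r.move_straight([.456,.3465,.30],None,.25)
r.move_straight([.45,.15,.31],tq(.105),.25)
r.move_straight([.4963,.0157,.27],None,.2); r.dwell(.3)
im,d,m=snap("wrist","w5"); s=r.read_state(); print(s["time_s"],s["tcp_pos"])
h,w=d.shape; U,V=np.meshgrid(np.arange(w),np.arange(h))
P,uv=deproj(m,d,yel(im)&(V<235)); P=P[P[:,2]>.14]; print(P[:,2].max(),cv2.minAreaRect((P[:,:2]*1000).astype(np.float32)))
E
```

```text
12.8583 [0.4963 0.0161 0.2702]
0.15285449757146286 ((494.69384765625, 26.08981704711914), (10.427362442016602, 108.35966491699219), 6.0438971519470215)
```

View pics/w5.png

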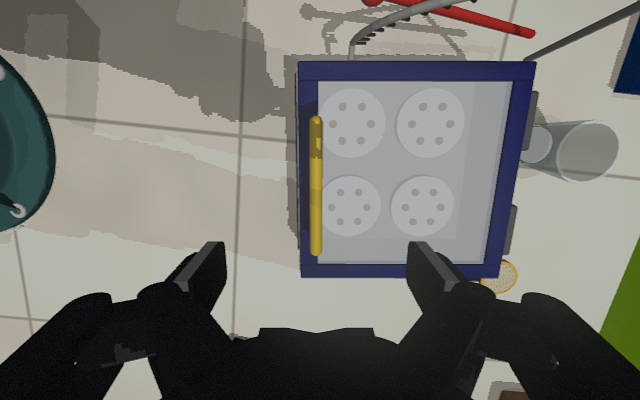

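The bar is upright in the picture, from (316,115) to (316,256), and centred between the fingers. I descend, grip, and lift along the hinge arc with the tool turning with the lid.

```bash
cat >> h.py <<'E'
L=np.array([.7002,.0372,.095]); yl=.105
def barpose(th):
    c,s=np.cos,np.sin
    x=np.array([c(yl)*c(th),s(yl)*c(th),-s(th)]); z=np.array([c(yl)*s(th),s(yl)*s(th),c(th)])
    return L-.205*x+.05*z-.019*z, tq(yl,th)
def lidangle(s):
    # grasp point -> opening angle
    g=np.array(s["tcp_pos"])-.019*R.from_quat(s["eef_rot"]).apply([0,1,0])
    v=g-L; return np.arctan2(v[2],-(v[0]*np.cos(yl)+v[1]*np.sin(yl)))-np.arctan2(.05,.205), np.hypot(v[2],v[0]*np.cos(yl)+v[1]*np.sin(yl))
E
python3 - <<'E'
from station import r,jaws,planner
from h import *
np.set_printoptions(precision=4,suppress=True)
p,q=barpose(0)
r.move_straight(p,q,.1); s=r.read_state(); print(s["ft_force"],s["tcp_pos"],p)
jaws.gripper_close(50); r.dwell(.2); s=r.read_state(); print("closed",s["opening"],s["ft_force"],s["moment"],s["time_s"])
if .008<s["opening"]<.02:
    for th in (.03,.06,.1,.15):
        p,q=barpose(th); r.move_straight(p,q,.04); s=r.read_state(); print(th,lidangle(s),s["ft_force"],s["moment"],s["opening"],s["time_s"])
    r.dwell(.2)
    snap("scene","sc6"); snap("side","s6"); snap("wrist","w6")
E
```

```text
[-0.27   -0.1598 -0.8351] [0.4966 0.0157 0.1264] [0.4963 0.0157 0.126 ]
closed 0.010390365833785256 [-3.6388 -0.648   5.2184] [-0.1202  0.8478  0.0364] 15.325
0.03 (np.float64(0.02740284624940728), np.float64(0.2114418896184069)) [-4.0954 -2.0029 -1.4752] [-0.3502  0.6649  0.0036] 0.010247693362205712 15.6333
0.06 (np.float64(0.057511478449394776), np.float64(0.21142444364965662)) [-4.5868 -1.779  -0.5245] [-0.3251  0.773   0.0145] 0.010391991481321477 15.9417
0.1 (np.float64(0.09726107834551548), np.float64(0.21140240194930549)) [-6.2514 -1.5836 -1.0239] [-0.328   0.8913  0.0466] 0.010051430196633742 16.3
0.15 (np.float64(0.14719051559451743), np.float64(0.21138815602227043)) [-6.3783 -1.8236 -0.5743] [-0.3234  1.0558  0.0691] 0.010453372816367887 16.7083
```

View pics/s6.png

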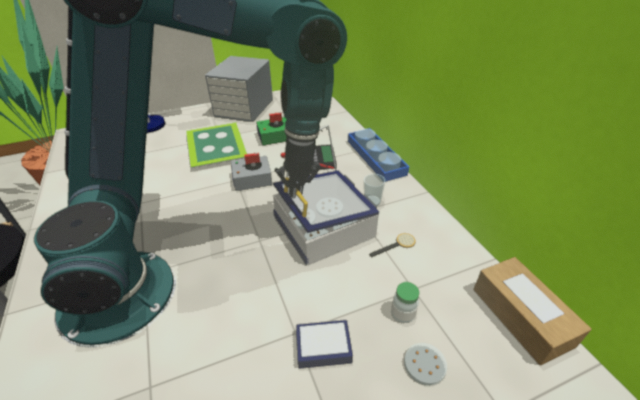

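View pics/w6.png

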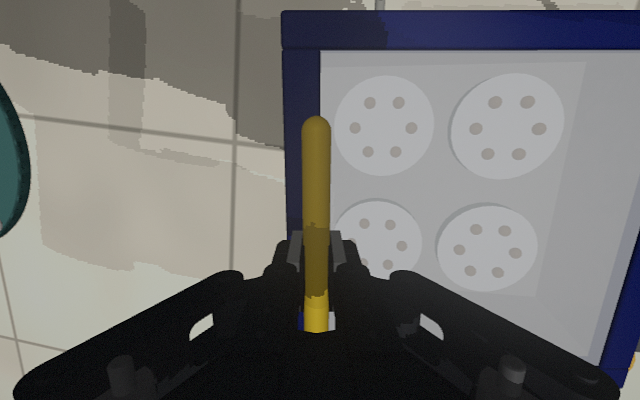

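The side view shows the lid lifted off the tub's near edge, at about (295,210). The wrist view shows the bar held at (316,240). Forces are small, so I carry on to the mark.

```bash
python3 - <<'E'
from station import r,jaws,planner
from h import *
np.set_printoptions(precision=4,suppress=True)
for th in (.2,.25,.3,.35,.4,.45,.5,.54,.558):
    p,q=barpose(th); r.move_straight(p,q,.05); s=r.read_state(); print(th,lidangle(s),s["ft_force"],s["moment"],s["opening"],s["time_s"])
    if np.linalg.norm(s["ft_force"])>35: break
r.dwell(.4)
snap("scene","sc7"); snap("side","s7"); snap("wrist","w7")
E
```

```text
0.2 (np.float64(0.19686183804143628), np.float64(0.2113921442366194)) [-7.0682 -2.0222  1.1854] [-0.3634  1.1516  0.0337] 0.010030113391156148 17.4167
0.25 (np.float64(0.24693837170760694), np.float64(0.21137291464734456)) [-7.1716 -2.5331  2.1327] [-0.4102  1.2727  0.0211] 0.01047494649032695 17.775
0.3 (np.float64(0.29692273447757966), np.float64(0.21136622546447062)) [-8.2912 -2.1685  2.1364] [-0.394   1.4786  0.0808] 0.01040706579467609 18.1333
0.35 (np.float64(0.3470257607346733), np.float64(0.21135320705526342)) [-9.3583 -1.8168  3.5093] [-0.3906  1.5447  0.111 ] 0.010225274327716478 18.4917
0.4 (np.float64(0.3972293204330791), np.float64(0.21134879893815617)) [-9.7723 -2.5818  4.2492] [-0.331   1.6102  0.0925] 0.010011310658589975 18.85
0.45 (np.float64(0.4474823513525126), np.float64(0.2113125703454579)) [-9.7958 -2.1182  5.3757] [-0.3471  1.735   0.0246] 0.010455675536958925 19.2083
0.5 (np.float64(0.4976660932083189), np.float64(0.2112805939239765)) [-10.2991  -1.6656   6.0157] [-0.3269  1.8477  0.096 ] 0.010356441576876766 19.5667
0.54 (np.float64(0.5379015136853975), np.float64(0.211289698253596)) [-10.1308  -2.0739   7.6734] [-0.3288  1.9505  0.0513] 0.010219581846765087 19.8833
0.558 (np.float64(0.5562707671442264), np.float64(0.2112722157626291)) [-9.9925 -1.5494  7.3539] [-0.26    1.8379  0.0916] 0.010374957708564433 20.1333
```

View pics/sc7.png

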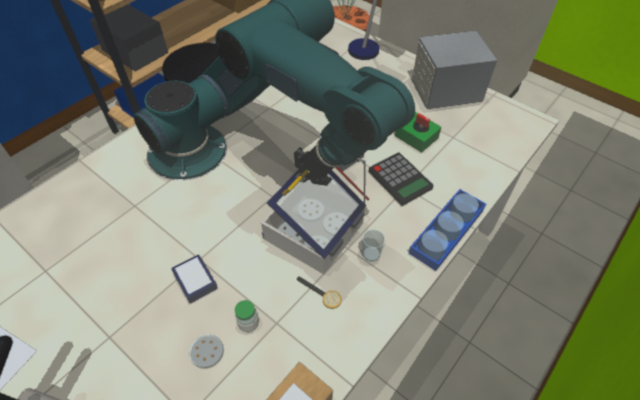

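View pics/s7.png

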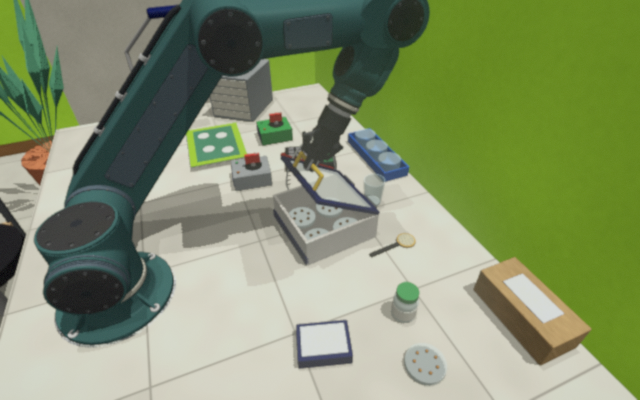

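View pics/w7.png

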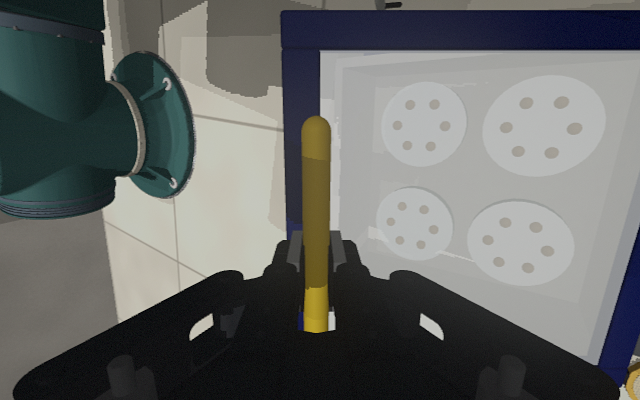

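The lid is open and held. In the scene view the bar is at (297,183) and the red rod at (345-367,170-198) still lies alongside the lid. As an independent check, I'll get the lid angle from a plane fit of the navy frame's depth, and see whether the pointer and bystanders moved.

```bash
python3 - <<'E'
from h import *
np.set_printoptions(precision=4,suppress=True)
def pl(P):
    for _ in range(4):
        c=P.mean(0); n=np.linalg.svd(P-c,full_matrices=False)[2][2]; n*=np.sign(n[2]); e=(P-c)@n; P=P[np.abs(e)<max(.003,2*e.std()*.7)]
    return n,len(P),e.std()
for n,box in (("w7",(285,640,0,370)),("sc7",(265,365,165,250))):
    im,d,m=load(n); h,w=d.shape; U,V=np.meshgrid(np.arange(w),np.arange(h)); hv=cv2.cvtColor(im,cv2.COLOR_BGR2HSV)
    N=(hv[...,0]>105)&(hv[...,0]<130)&(hv[...,1]>140)&(U>box[0])&(U<box[1])&(V>box[2])&(V<box[3])
    N=cv2.erode(N.astype(np.uint8),np.ones((3,3)))>0
    P,_=deproj(m,d,N); nn,k,e=pl(P); print(n,k,e,"angle",np.arctan2(np.hypot(*nn[:2]),nn[2]),"az",np.arctan2(nn[1],nn[0]))
for n in ("sc7","s7"):
    im,d,m=load(n)
    k,lab,st,ce=cv2.connectedComponentsWithStats(red(im).astype(np.uint8))
    for i in range(1,k):
        P,_=deproj(m,d,lab==i)
        if st[i,4]>8 and len(P) and np.median(P,0)[0]>.4 and np.median(P,0)[1]<.4:
            Q=P; x0=np.median(P,0); print(n,st[i],x0,P.min(0),P.max(0),"angle from hinge",np.arctan2(x0[2]-L[2],-((x0-L)[0]*np.cos(yl)+(x0-L)[1]*np.sin(yl))))
a,b=cv2.imread("pics/scene0.png"),cv2.imread("pics/sc7.png")
D=(cv2.absdiff(a,b).max(2)>25).astype(np.uint8)
for nm,(u,v) in dict(slidebox=(194,278),jar=(246,315),dish=(207,351),lens=(320,293),beaker=(372,246),calc=(401,177)).items(): print(nm,D[v-20:v+20,u-22:u+22].sum())
E
```

```text
w7 6601 0.0006921256626709614 angle 0.5580016678963664 az 0.10335117842458724<stdin>:5: RuntimeWarning: Mean of empty slice.
  ret = um.true_divide(
Traceback (most recent call last):
IndexError: index 2 is out of bounds for axis 0 with size 0
```

```bash
python3 - <<'E'
from h import *
np.set_printoptions(precision=4,suppress=True)
for n in ("scene0","sc7","side0","s7"):
    im,d,m=load(n)
    k,lab,st,ce=cv2.connectedComponentsWithStats(red(im).astype(np.uint8))
    for i in range(1,k):
        P,_=deproj(m,d,lab==i)
        if st[i,4]>5 and len(P):
            x0=np.median(P,0)
            if .4<x0[0]<.8 and .05<x0[1]<.4: print(n,st[i],x0,"angle from hinge",np.arctan2(x0[2]-L[2],-((x0-L)[0]*np.cos(yl)+(x0-L)[1]*np.sin(yl))))
a,b=cv2.imread("pics/scene0.png"),cv2.imread("pics/sc7.png")
D=(cv2.absdiff(a,b).max(2)>25).astype(np.uint8)
for nm,(u,v) in dict(slidebox=(194,278),jar=(246,315),dish=(207,351),lens=(320,293),beaker=(372,246),calc=(401,177)).items(): print(nm,D[v-20:v+20,u-22:u+22].sum())
E
```

```text
scene0 [339 131  10  10  39] [0.4567 0.3416 0.1082] angle from hinge 0.06273705858850648
scene0 [321 151   9   9  33] [0.5231 0.1575 0.2044] angle from hinge 0.5896777673577166
scene0 [334 165  26  26  50] [0.6039 0.1665 0.1528] angle from hinge 0.6130436191030522
scene0 [374 166   7   5  27] [0.601  0.3553 0.029 ] angle from hinge -0.7905652086988053
sc7 [374 165   7   6  28] [0.6011 0.3543 0.0291] angle from hinge -0.7903305755406761
side0 [281 153   3   3   7] [0.5102 0.1549 0.2091] angle from hinge 0.5736278016356677
side0 [245 154  14  10 103] [0.454  0.3419 0.0947] angle from hinge -0.0014939166149900227
side0 [298 159  19   6  29] [0.5941 0.1656 0.1536] angle from hinge 0.5669416854880975
side0 [328 166   5   2   8] [0.6734 0.1755 0.1045] angle from hinge 0.6633379104604701
s7 [245 154  14  10 103] [0.4538 0.3425 0.0938] angle from hinge -0.005653558924142744
slidebox 0
jar 0
dish 0
lens 0
beaker 0
calc 0
```

```bash
python3 - <<'E'
from h import *
np.set_printoptions(precision=4,suppress=True)
for n in ("scene0","sc7"):
    im,d,m=load(n); hv=cv2.cvtColor(im,cv2.COLOR_BGR2HSV); U,V=np.meshgrid(np.arange(640),np.arange(400))
    M=((hv[...,0]<10)|(hv[...,0]>170))&(hv[...,1]>100)&(U>340)&(U<370)&(V>160)&(V<202)
    P,uv=deproj(m,d,M); l=cv2.fitLine(uv.astype(np.float32),cv2.DIST_HUBER,0,.01,.01).ravel()
    print(n,M.sum(),uv.max(0),"row at u=355:",l[3]+(355-l[2])*l[1]/l[0],"at 365",l[3]+(365-l[2])*l[1]/l[0])
from station import r
s=r.read_state(); print(lidangle(s),s["ft_force"],s["opening"],np.abs(s["qvel"]).max(),s["time_s"])
E
```

```text
scene0 68 [368 199] row at u=355: 186.03326 at 365 196.14055
sc7 35 [367 198] row at u=355: 185.91512 at 365 196.2566
(np.float64(0.5564167008209938), np.float64(0.21128897749316425)) [-8.7787 -1.9825  6.3764] 0.010302225589703428 0.0023231017150823377 20.6833
```

The pointer rod is on the same image line to within 0.2 px, the bystanders are unchanged, and the lid is at rest at 0.556 to 0.558 rad. Handing in.

```bash
python3 - <<'E'
from station import r
print(r.close_job())
s=r.read_state(); print(s["time_s"],s["opening"],s["tcp_pos"],s["ft_force"])
E
```

```text
the job is handed in; nothing more can be done
None
the job is handed in; nothing more can be done
```

I handed the job in at about 20.7 s of the 58 s, with the gripper still holding the lid at the red pointer. It gave no verdict.

**Knob:** With the lid shut, I gripped the red knob on the grey box and turned it about 1.14 rad clockwise. The hard stop showed as a jump in twisting moment from 0.11 to 0.85 N m. I then opened the fingers, and the next picture showed the knob parallel to its box again.

**Lid:** I gripped the yellow bar with 50 N and lifted it along the hinge arc.

| Last check | Result |
|---|---|
| Pointer angle | 0.556 rad (ball position), 0.557 rad (rod slope) |
| Lid angle | 0.556 rad (arm pose), 0.558 rad (fit to the lid frame in the wrist camera) |
| Lid at rest | fastest arm joint 0.002 rad/s |
| Grip | finger opening steady at 10.3 mm, about 11 N at the wrist |
| Pointer moved | rod line within 0.2 px of the start picture |
| Bystanders moved | no change in the scene picture around any of the six |

**Weak points:**
- **Lid angle from the scene camera:** this extra check failed because too few lid-frame pixels were left to fit.
- **Pointer ball:** the final scene and side pictures did not show it, so "pointer not moved" rests on the visible part of the rod.
- **Bar opening:** the gripper read 10.3 mm on a 12 mm bar; it looked firmly held in the wrist picture.

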